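# Change the drums in the sander's magazine and lock it

### The arm

A 7-joint arm with a two-finger parallel gripper is mounted at the origin on the work surface. World frame = base frame: x ahead of the robot, y to its left, z up, the work surface at z = 0. Lengths are in m, angles in rad, forces in N, time in s.
With the tool pointing down it reaches from about 0.425 to 0.875 m from the base axis. Payload 4.7 kg.
Tool frame: the origin (TCP) lies where the fingers leave the gripper's body, on its centre line; the fingertips stand 70 mm ahead of it and the grasp point (between the pads) lies 51 mm ahead of it; z points along the fingers, y is the line along which they close (so a half turn about z gives the same grasp; the last joint's range is limited). The gripper opens to 87 mm and grips with 3 to 60 N. Pads are 19 mm wide; open, the fingers measure 117 mm over their backs; the gripper's body (75 mm by 190 mm) begins 51 mm behind the grasp point.
Start: joints at [1.334, 0.321, -0.07, 1.45, 0.023, 1.371, -0.057], TCP at [0.161, -0.63, 0.292] pointing down, gripper open.
Joint ranges: [-2.86, 2.86], [-0.3, 2.09], [-1.38, 1.24], [0.06, 2.45], [-1.56, 4.7], [0.09, 2.05], [-2.69, 2.69]. Speed limits (rad/s): [2.57, 2.57, 3.14, 3.14, 3.14, 3.14, 3.14].

### API

Orientations are given as a rotation vector (axis times angle).
In Python, from bench import get_state, get_image, get_calibration, close_job gives the robot as it stands.
- The arm moves only by the tool send_rows, never from a script. Its argument "rows" is a list of rows, each an object of numbers: "hand": the finger opening in mm, from 0 to 87; "x", "y", "z": the shift along the world's x, y, z in mm; "roll": the turn about the world's z in degrees. A call has 1 to 10 rows; each row shifts and turns the commanded pose from where the row before left it; what a row does not reach is not made up. A row lasts 1/10 s, in which the tool goes at most 50 mm and 8.59 degrees, less where a joint would pass 70% of its speed; a pose out of reach is approached as far as the arm can. A call is refused whole if a number of a shift passes 50 or a number of a turn 8.59, either way. A call with a gripper value outside its range is refused whole. The fingers move at their own pace and stop on an object; "force" is the grip in N (left out, the last holds). Time passes only in rows, so rows that do not move let the fingers close. It gives the time, the measured TCP pose, the force, the opening and the grip force at its end, in the units of the state.
- get_state(): the state, without advancing time (a new reading comes with each control period).
- get_image(name): name is "scene" or "top"; returns the picture (420x560x3 uint8, blue, green, red); there is no depth.
- get_calibration(name): a dict with "mtx" (3x3 intrinsics, pixels), "world_from_camera" (4x4, takes a point from camera to world coordinates). Camera axes: x right, y down, z forward; pixel columns grow to the right and rows downward; lengths in m; the calibration is good to about 2 mm. A picture is of the moment at which its call begins. get_calibration takes no time and is no camera call.
- close_job(): hands the job in; it is judged then, once.
The state is a dict: "time": time; "joint_positions": joint angles; "qd": joint speeds; "joint_torque": joint torques, N m; "position": TCP position; "tool_rot": TCP orientation; "ft_force": force on the tool from outside, world axes, zero at the start; "torque": the same for the moment, N m; "grip_width": opening from 0.0 (shut) to 1.0 (fully open); "grip_force": force on a finger pad.
Only numpy, scipy, OpenCV 4.12 (cv2) and the standard library are available. Lean on these libraries where they do the work, as an engineer would, in place of code of your own. Each camera call takes 0.05 s, during which the arm holds its last target. There are 200 camera calls.

### The job

Clear every worn grey drum off the magazine's spindles into the blue scrap box and put every fresh orange drum fully down on a spindle of its own, upright. Only then fit the square-bored handle fully down onto the clamp shaft and turn it clockwise to its stop to lock the magazine, leaving the handle on. Do not disturb the bottle, the mug or the screwdriver.

Things in the scene. Friction and masses are not known exactly. Their poses are not given: they have to be found in the camera images.
- magazine: fixed drum magazine: blue plate 170 (x) by 300 (y) by 20 mm on the bench. Origin: centre of its underside, z up, plate top at z = 20 mm. Three upright spindles at x = 30, y = -90, 0 and 90 mm; the clamp shaft at x = -50, y = 0 on a 56 mm round pedestal. Its place and yaw vary.
- spindle0 (a point): spindle 0 of the magazine, at magazine y = -90 mm: a steel rod 16 mm in diameter, 50 mm tall, its top 10 mm tapered to 8 mm. The point is at the foot of the rod on the plate's top face, where the underside of a seated drum rests; axes as the magazine's.
- spindle1 (a point): spindle 1 of the magazine, at magazine y = 0 mm: a steel rod 16 mm in diameter, 50 mm tall, its top 10 mm tapered to 8 mm. The point is at the foot of the rod on the plate's top face, where the underside of a seated drum rests; axes as the magazine's.
- spindle2 (a point): spindle 2 of the magazine, at magazine y = 90 mm: a steel rod 16 mm in diameter, 50 mm tall, its top 10 mm tapered to 8 mm. The point is at the foot of the rod on the plate's top face, where the underside of a seated drum rests; axes as the magazine's.
- clamp (a joint): angle of the clamp shaft, rad: 0 open, growing as it turns clockwise seen from above, hard stop at 1.30 (locked). Starts between 0 and 0.3, drags lightly (0.06 N m), stays where left. The red pointer on its collar swings from the white mark (open) to the green mark (locked).
- clamp_seat (a point): the collar face of the clamp shaft, on its axis, where the underside of the fitted handle rests (50 mm above the bench). The point turns with the shaft. Above it stands the brass square, 14 mm across flats, 21 mm tall, its top 5 mm tapered to 9 mm; its flats face this point's x and y axes. z up.
- handle: loose handle, 160 g. Steel block 44x44x22 mm with a blind square bore (16 mm across flats, 22 deep) in its underside; black disc 66 mm diameter at z 22-26; red grip bar 56 (x) by 16 (y) mm at z 26-58. Origin: centre of underside, z up; bore flats face x and y, so it fits in any of 4 quarter turns, 1 mm spare each side, 0.15 rad play either way. Starts on the bench, bore down.
- fresh0: a sanding drum: a cylinder 50 mm in diameter and 60 mm tall with a round through-bore of 20 mm along its own z, about 120 g. Origin at the centre of its underside, z up the bore. This is a fresh one: orange sleeve, white hub. It starts upright on the bench, and may be absent (None).
- fresh1: a sanding drum: a cylinder 50 mm in diameter and 60 mm tall with a round through-bore of 20 mm along its own z, about 120 g. Origin at the centre of its underside, z up the bore. This is a fresh one: orange sleeve, white hub. It starts upright on the bench, and may be absent (None).
- fresh2: a sanding drum: a cylinder 50 mm in diameter and 60 mm tall with a round through-bore of 20 mm along its own z, about 120 g. Origin at the centre of its underside, z up the bore. This is a fresh one: orange sleeve, white hub. It starts upright on the bench, and may be absent (None).
- worn0: a sanding drum: a cylinder 50 mm in diameter and 60 mm tall with a round through-bore of 20 mm along its own z, about 120 g. Origin at the centre of its underside, z up the bore. This is a worn one: dark grey sleeve, grey hub. If present (else None) it starts seated on spindle 0.
- worn1: a sanding drum: a cylinder 50 mm in diameter and 60 mm tall with a round through-bore of 20 mm along its own z, about 120 g. Origin at the centre of its underside, z up the bore. This is a worn one: dark grey sleeve, grey hub. If present (else None) it starts seated on spindle 1.
- worn2: a sanding drum: a cylinder 50 mm in diameter and 60 mm tall with a round through-bore of 20 mm along its own z, about 120 g. Origin at the centre of its underside, z up the bore. This is a worn one: dark grey sleeve, grey hub. If present (else None) it starts seated on spindle 2.
- worn0_mid (a point): the middle of worn0, 30 mm above its underside.
- worn1_mid (a point): the middle of worn1, 30 mm above its underside.
- worn2_mid (a point): the middle of worn2, 30 mm above its underside.
- scrap_in (a point): centre of the inner floor of the blue open scrap box, which is fixed: 150 (x) by 200 (y) by 50 mm tall outside, walls 4 mm, inner floor 4 mm above the bench; axes along its sides, z up. Its place and yaw vary.
- lotion: bystander: white bottle, 64 mm in diameter, 160 mm tall, origin at its underside. Leave it alone.
- mug: bystander: white mug, 76 mm in diameter, 85 mm tall, origin at its underside. Leave it alone.
- driver: bystander: screwdriver with a yellow handle lying on the bench. Leave it alone.

How it is judged:
By the outcome, as a careful person would: the job done as asked, in the order asked, and still so for the second after the job is handed in, with the robot touching nothing.
Of fresh0, fresh1, fresh2 only 2 to 3 are there at a start; the rules pass over those that are not, and their reading is None.
Of worn0, worn1, worn2 only 2 to 3 are there at a start; the rules pass over those that are not, and their reading is None.
At some moment in a run one of fresh0, fresh1, fresh2, handle may be knocked a few centimetres aside while the robot is not near it.
It also fails if it takes over 210 s, if anything falls off the work surface, if the arm or the gripper's body presses on something with over 40 N, if the wrist force passes 120 N, or if a joint passes its speed limit or range.

## Working session

There is one attempt and no reset: what is moved stays moved. The work goes in short steps, Python scripts to look and compute and a tool call to move; the robot and the scene stay as the last step left them, time stands still between calls to the robot, and variables do not carry over. Pictures are saved under pics/ and viewed, at most 14 in all, crops included, and the job is handed in when it is done.

Besides the shell and the picture viewer there is one more tool, called after "Call:" as a command line: name --argument value ..., lists and objects as JSON in quotes. send_rows: Moves the arm, as the interface text tells. Its arguments: {"type":"object","properties":{"rows":{"type":"array","items":{"type":"object","properties":{"hand":{"type":"number"},"x":{"type":"number"},"y":{"type":"number"},"z":{"type":"number"},"roll":{"type":"number"}}}},"force":{"type":"number"}},"required":["rows"]}

```bash
mkdir -p pics; ls
cat > h.py <<'E'
import numpy as np, cv2
from bench import get_state, get_image, get_calibration
E
python3 - <<'E'
from h import *
np.set_printoptions(precision=4,suppress=True)
for n in("scene","top"):
    cv2.imwrite(f"pics/{n}0.png",get_image(n)); c=get_calibration(n); print(n,np.array(c["mtx"]),np.array(c["world_from_camera"]))
s=get_state(); print(s)
E
```

```text
pics
scene [[503.3045   0.     279.2155]
 [  0.     503.3045 202.7341]
 [  0.       0.       1.    ]] [[ 0.6186  0.6648 -0.4188  1.0449]
 [ 0.7857 -0.5232  0.3301 -0.3642]
 [ 0.0003 -0.5333 -0.8459  1.1295]
 [ 0.      0.      0.      1.    ]]
top [[475.9754   0.     284.8843]
 [  0.     475.9754 208.2753]
 [  0.       0.       1.    ]] [[-0.0184 -0.9805  0.1959  0.2954]
 [-0.9998  0.0165 -0.011   0.0613]
 [ 0.0076 -0.196  -0.9806  1.312 ]
 [ 0.      0.      0.      1.    ]]
{'time': 0.1, 'joint_positions': array([ 1.3342,  0.3218, -0.0701,  1.4515,  0.0226,  1.3708, -0.0569]), 'qd': array([ 0.0018, -0.0007,  0.0011, -0.0032, -0.0007, -0.0007, -0.0015]), 'joint_torque': array([ -0.0002, -49.2569,  -0.4059, -31.3398,  -0.0642,   0.0395,
         0.0001]), 'position': array([ 0.1611, -0.6293,  0.2913]), 'tool_rot': array([-3.1152, -0.3927,  0.0005]), 'ft_force': array([0.3142, 0.0269, 0.4211]), 'torque': array([ 0.0061,  0.0211, -0.0621]), 'grip_force': 0.0, 'grip_width': 1.001414041527795}
```

View pics/scene0.png

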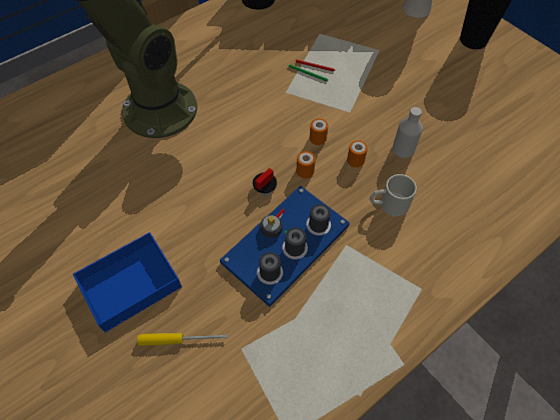

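View pics/top0.png

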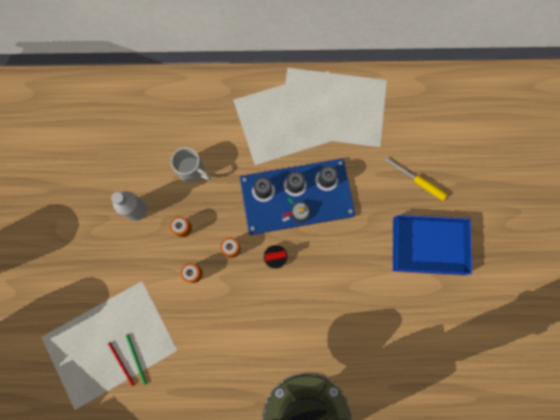

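Both views show three worn drums on the blue plate (top view: 263,189; 295,183; 328,178). Three fresh drums are at about (180,226), (231,247) and (190,272). The handle is at (275,257) and the scrap box at (432,245). Next I'll look at crops to see what can be segmented.

Run:
```python
from h import *
a=cv2.imread("pics/top0.png")[150:290,165:365]; b=cv2.imread("pics/scene0.png")[110:310,215:375]
cv2.imwrite("pics/ctop.png",cv2.resize(a,None,fx=4,fy=4,interpolation=cv2.INTER_CUBIC))
cv2.imwrite("pics/cscene.png",cv2.resize(b,None,fx=3,fy=3,interpolation=cv2.INTER_CUBIC))
```

```text
(no output)
```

View pics/ctop.png

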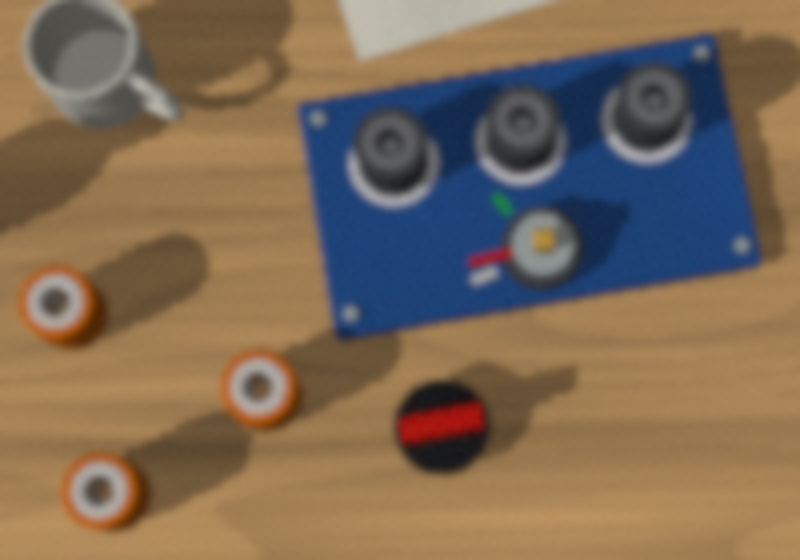

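View pics/cscene.png

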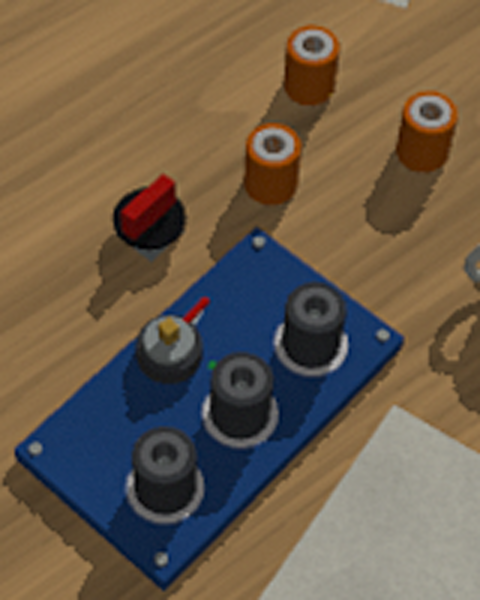

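Crops show clear hub rings, plate screws, the brass square, the red pointer and the handle's red bar. I'll triangulate all of them.

```bash
cat > h.py <<'E'
import numpy as np, cv2
from bench import get_state, get_image, get_calibration
np.set_printoptions(precision=1,suppress=True)
CAL={n:(np.array(get_calibration(n)["mtx"]),np.array(get_calibration(n)["world_from_camera"])) for n in("scene","top")}
def ray(n,p):
    K,T=CAL[n]; d=T[:3,:3]@np.linalg.solve(K,[p[0],p[1],1]); return T[:3,3],d/np.linalg.norm(d)
def plane(n,p,z):                       # mm
    o,d=ray(n,p); return (o+d*(z/1000-o[2])/d[2])*1000
def tri(ps,pt):                         # midpoint of two rays, and gap, mm
    (o1,d1),(o2,d2)=ray("scene",ps),ray("top",pt)
    s=np.linalg.lstsq(np.c_[d1,-d2],o2-o1,rcond=None)[0]
    a,b=o1+d1*s[0],o2+d2*s[1]; return (a+b)*500,np.linalg.norm(a-b)*1000
def cen(img,seed,r,lo,hi):              # centroid of an HSV range near seed
    m=cv2.inRange(cv2.cvtColor(img,cv2.COLOR_BGR2HSV),np.array(lo),np.array(hi))
    w=np.zeros_like(m); cv2.circle(w,tuple(int(round(v)) for v in seed),r,255,-1)
    M=cv2.moments(m&w,True); return (M["m10"]/max(M["m00"],1),M["m01"]/max(M["m00"],1)),int(M["m00"])
WHITE=((0,0,110),(180,80,255)); GREY=((0,0,70),(180,80,140)); ORANGE=((4,150,60),(16,255,255)); BRASS=((15,100,90),(35,255,255)); BLACK=((0,0,0),(180,255,45))
E
cat > m.py <<'E'
from h import *
I={n:cv2.imread(f"pics/{n}0.png") for n in("scene","top")}
D=dict(worn0=((269.7,260.7),(328.75,174.75),6,GREY),worn1=((295.7,235.3),(295.25,180.25),6,GREY),worn2=((320.3,211.3),(262.75,185.75),6,GREY),
freshA=((358.3,146.7),(179.5,225.5),8,WHITE),freshB=((306.3,159),(229.75,247),8,WHITE),freshC=((319.7,124.7),(190,272.75),8,WHITE),
brass=((271.3,220),(301.25,209.75),5,BRASS),
s_pp=((343,222),(244.5,179.75),4,WHITE),s_pm=((269,296.7),(340.5,163),4,WHITE),s_mm=((227,259.7),(350.5,211.25),4,WHITE),s_mp=((301.3,190.7),(252.5,228.5),4,WHITE))
P={}
for k,(a,b,r,c) in D.items():
    ca,na=cen(I["scene"],a,r,*c); cb,nb=cen(I["top"],b,r,*c)
    P[k],g=tri(ca,cb); print(k,np.array(ca),na,np.array(cb),nb,P[k],"gap %.1f"%g)
S=[P["s_pp"],P["s_pm"],P["s_mm"],P["s_mp"]]; c=np.mean(S,0); v=S[0]-S[1]+S[3]-S[2]; yaw=np.arctan2(-v[0],v[1]); print("plate",c,"yaw deg",np.degrees(yaw))
R=np.array([[np.cos(yaw),-np.sin(yaw)],[np.sin(yaw),np.cos(yaw)]])
for p in((30,-90),(30,0),(30,90),(-50,0)): print(p,c[:2]+R@p)
for n,seed in(("top",(275.5,256.75)),("scene",(264.5,180))):
    h=cv2.cvtColor(I[n],cv2.COLOR_BGR2HSV); m=cv2.inRange(h,(0,150,120),(5,255,255))|cv2.inRange(h,(172,150,120),(180,255,255))
    w=np.zeros_like(m); cv2.circle(w,(int(seed[0]),int(seed[1])),14,255,-1); q=cv2.findNonZero(m&w).astype(np.float32)
    vx,vy,x0,y0=cv2.fitLine(q,cv2.DIST_L2,0,.01,.01).ravel()
    a,b=plane(n,(x0-9*vx,y0-9*vy),58),plane(n,(x0+9*vx,y0+9*vy),58); d=b-a
    print("bar",n,len(q),(x0,y0),plane(n,(x0,y0),58),"dir",np.degrees(np.arctan2(d[1],d[0])))
    m2=(cv2.inRange(h,np.array(BLACK[0]),np.array((180,255,60)))|m)&w; M=cv2.moments(m2,True); print("disc",M["m00"],plane(n,(M["m10"]/M["m00"],M["m01"]/M["m00"]),26))
# pointer
h=cv2.cvtColor(I["top"],cv2.COLOR_BGR2HSV); m=cv2.inRange(h,(0,150,80),(8,255,255))|cv2.inRange(h,(170,150,80),(180,255,255)); w=np.zeros_like(m); cv2.circle(w,(288,214),8,255,-1)
M=cv2.moments(m&w,True); p=plane("top",(M["m10"]/M["m00"],M["m01"]/M["m00"]),45); cl=c[:2]+R@(-50,0); print("pointer",p,"ang",np.degrees(np.arctan2(*(p[:2]-cl)[::-1])))
for q in((393,215),(471,217),(471,273),(392,272)): print("box",plane("top",q,50))
E
python3 m.py
```

```text
worn0 [270.6 261.7] 63 [329.1 175.3] 101 [633.7 -70.3  71.8] gap 7.7
worn1 [296.4 235.1] 67 [295.1 180.3] 99 [619.3  20.5  76.9] gap 4.4
worn2 [320.1 211.1] 68 [263.3 186.3] 97 [604.  106.4  79.1] gap 6.2
freshA [358.1 146.7] 75 [178.7 225. ] 113 [505.5 331.4  58.6] gap 1.7
freshB [305.7 157.7] 80 [229.1 246.1] 118 [446.6 196.7  58.3] gap 0.9
freshC [319.  124.5] 70 [189.4 272.1] 119 [380.3 300.1  58.2] gap 0.8
brass [270.6 218.5] 25 [300.9 209.5] 22 [540.7   5.4  65.5] gap 1.8
s_pp [342.3 220.9] 9 [244.2 179. ] 10 [638.7 159.5  22.6] gap 1.3
s_pm [269. 296.] 7 [339.8 162.4] 5 [ 683.  -110.    21.2] gap 1.5
s_mm [226.3 258.8] 12 [350.2 211. ] 10 [ 542.8 -133.    21.2] gap 1.5
s_mp [300.9 189.9] 8 [251.8 227.8] 12 [500.  138.3  21.1] gap 0.2
plate [591.1  13.7  21.5] yaw deg 9.150442646666166
(30, -90) [635.1 -70.4]
(30, 0) [620.8  18.5]
(30, 90) [606.5 107.3]
(-50, 0) [541.8   5.7]
bar top 121 (np.float32(274.9091), np.float32(255.28926)) [420.   75.8  58. ] dir -79.44521375001709
disc 325.0 [420.3  74.7  26. ]
bar scene 87 (np.float32(263.82758), np.float32(175.39081)) [423.4  74.5  58. ] dir 100.12185277502078
disc 306.0 [424.8  75.9  26. ]
pointer [532.9  40.3  45. ] ang 104.45355967695915
box [ 524.  -244.6   50. ]
box [ 514.9 -455.3   50. ]
box [ 364.9 -441.    50. ]
box [ 371.3 -232.3   50. ]
```

Call:
send_rows --rows '[{"x":30,"y":35,"roll":-5.4,"hand":68},{"x":30,"y":35},{"x":30,"y":35},{"x":30,"y":35},{"x":30,"y":35},{"x":30,"y":35},{"x":30,"y":35},{"x":30,"y":35},{"x":30,"y":35},{"x":30,"y":35}]' --force 25

```text
schema error: expected keys hand, x, y, z, roll
```

Run:
```python
from h import *
I={n:cv2.imread(f"pics/{n}0.png") for n in("scene","top")}
cl=np.array([541.5,5.6])
for k,p,z in(("white",(286,219),20),("green",(290.5,201.2),20)):
    q=plane("top",p,z); print(k,q,np.degrees(np.arctan2(*(q[:2]-cl)[::-1])))
q=plane("top",(301.2,209.8),71);print(q)
a=cv2.resize(I["top"][199:224,278:316],None,fx=10,fy=10,interpolation=cv2.INTER_CUBIC)
b=cv2.resize(I["scene"][205:240,255:293],None,fx=10,fy=10,interpolation=cv2.INTER_CUBIC)
c=np.zeros((350,770,3),np.uint8); c[:250,:380]=a; c[:350,390:]=b; cv2.imwrite("pics/clamp.png",c)
for p in((130,-55),(-130,-55)):
    pass
print("mug",plane("top",(186,160),85),"bottle",plane("top",(121,198),160))
```

```text
white [523.3  44.2  20. ] 115.25150707061161
green [573.2  30.8  20. ] 38.4449993365692
[538.4   4.   71. ]
mug [676.8 309.9  85. ] bottle [558.2 453.  160. ]
```

View pics/clamp.png

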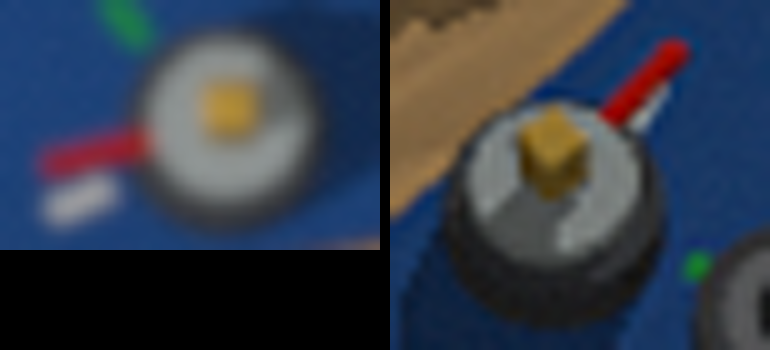

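The clamp pointer is at about 104°, between white (115°) and green (38°). The brass square looks roughly aligned with the image axes. Moves need all five keys in every row.

Call:
send_rows --rows '[{"x":30,"y":35,"z":0,"roll":-5.4,"hand":68},{"x":30,"y":35,"z":0,"roll":0,"hand":68},{"x":30,"y":35,"z":0,"roll":0,"hand":68},{"x":30,"y":35,"z":0,"roll":0,"hand":68},{"x":30,"y":35,"z":0,"roll":0,"hand":68},{"x":30,"y":35,"z":0,"roll":0,"hand":68},{"x":30,"y":35,"z":0,"roll":0,"hand":68},{"x":30,"y":35,"z":0,"roll":0,"hand":68},{"x":30,"y":35,"z":0,"roll":0,"hand":68},{"x":30,"y":35,"z":0,"roll":0,"hand":68}]' --force 25

```text
time: 1.1
position: [0.462, -0.278, 0.2921]
tool_rot: [3.132, 0.245, -0.001]
ft_force: [0.9, -0.6, -0.2]
grip_width: 0.783
grip_force: 0.0
```

Call:
send_rows --rows '[{"x":29,"y":35,"z":0,"roll":0,"hand":68},{"x":29,"y":35,"z":0,"roll":0,"hand":68},{"x":29,"y":35,"z":0,"roll":0,"hand":68},{"x":29,"y":35,"z":0,"roll":0,"hand":68},{"x":29,"y":34,"z":0,"roll":0,"hand":68},{"x":28,"y":34,"z":-20,"roll":0,"hand":68},{"x":0,"y":0,"z":-50,"roll":0,"hand":68},{"x":0,"y":0,"z":-50,"roll":0,"hand":68},{"x":0,"y":0,"z":0,"roll":0,"hand":68}]'

```text
time: 2.0
position: [0.6292, -0.0714, 0.1641]
tool_rot: [-3.129, -0.247, 0.024]
ft_force: [-0.5, -0.1, -0.6]
grip_width: 0.785
grip_force: 0.0
```

Run:
```python
from h import *
cv2.imwrite("pics/chk1.png",cv2.resize(get_image("scene")[100:340,180:420],(600,600)))
```

```text
(no output)
```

View pics/chk1.png

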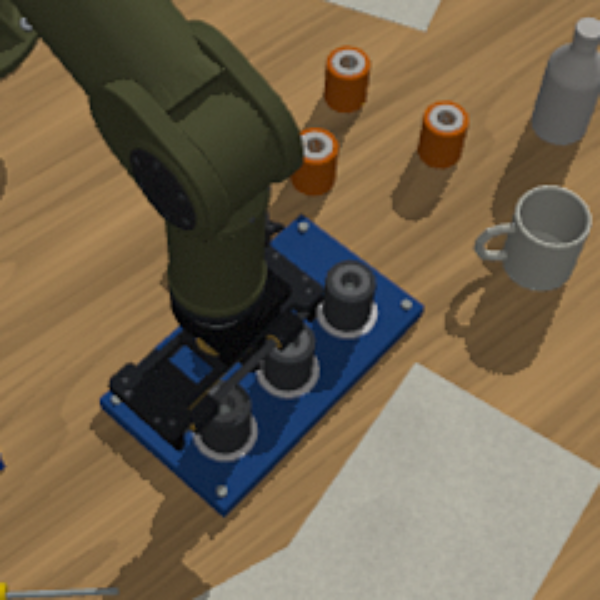

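The open gripper straddles worn0, with fingers on both sides along the drum row.

Run:
```python
from h import *
s=get_state();print(s["time"],s["position"]*1000,s["tool_rot"]*100,s["joint_positions"]*100,s["qd"]*100)
```

```text
2.05 [631.7 -71.8 168.6] [-313.   -24.6    1.3] [  48.6   43.2  -52.6  161.2   22.9  116.9 -150.7] [ 1.1 -6.5 -2.  -9.6 -0.8  0.5  0.4]
```

Call:
send_rows --rows '[{"x":0,"y":0,"z":0,"roll":0,"hand":68},{"x":0,"y":0,"z":-25,"roll":0,"hand":68},{"x":0,"y":0,"z":-25,"roll":0,"hand":68},{"x":0,"y":0,"z":-11,"roll":0,"hand":68},{"x":0,"y":0,"z":0,"roll":0,"hand":68},{"x":0,"y":0,"z":0,"roll":0,"hand":30},{"x":0,"y":0,"z":0,"roll":0,"hand":30},{"x":0,"y":0,"z":0,"roll":0,"hand":30},{"x":0,"y":0,"z":0,"roll":0,"hand":30}]'

```text
time: 2.95
position: [0.6351, -0.0717, 0.1128]
tool_rot: [3.131, 0.245, 0.003]
ft_force: [-0.5, -0.3, 4.7]
grip_width: 0.577
grip_force: 25.0
```

Call:
send_rows --rows '[{"x":0,"y":0,"z":20,"roll":0,"hand":30},{"x":0,"y":0,"z":40,"roll":0,"hand":30},{"x":0,"y":0,"z":40,"roll":0,"hand":30},{"x":-22,"y":-37,"z":0,"roll":8.5,"hand":30},{"x":-22,"y":-37,"z":0,"roll":8.5,"hand":30},{"x":-22,"y":-37,"z":0,"roll":8.5,"hand":30},{"x":-22,"y":-37,"z":0,"roll":8.5,"hand":30},{"x":-22,"y":-37,"z":0,"roll":8.5,"hand":30},{"x":-22,"y":-37,"z":0,"roll":8.5,"hand":30},{"x":-22,"y":-37,"z":0,"roll":8.5,"hand":30}]'

```text
time: 3.95
position: [0.4808, -0.3291, 0.2113]
tool_rot: [2.602, 1.761, -0.0]
ft_force: [0.3, -0.1, -0.8]
grip_width: 0.576
grip_force: 25.0
```

Call:
send_rows --rows '[{"x":-22,"y":-37,"z":0,"roll":8.5,"hand":30},{"x":-19,"y":-36,"z":0,"roll":8.5,"hand":30},{"x":0,"y":0,"z":0,"roll":0,"hand":30},{"x":0,"y":0,"z":0,"roll":0,"hand":30}]'

```text
time: 4.35
position: [0.4399, -0.4021, 0.2109]
tool_rot: [-2.323, -2.113, -0.0]
ft_force: [0.8, 0.6, -0.7]
grip_width: 0.576
grip_force: 25.0
```

Call:
send_rows --rows '[{"x":0,"y":0,"z":-40,"roll":0,"hand":30},{"x":0,"y":0,"z":-40,"roll":0,"hand":30},{"x":0,"y":0,"z":-20,"roll":0,"hand":30},{"x":0,"y":0,"z":-12,"roll":0,"hand":30},{"x":0,"y":0,"z":0,"roll":0,"hand":30},{"x":0,"y":0,"z":0,"roll":0,"hand":62},{"x":0,"y":0,"z":0,"roll":0,"hand":62},{"x":0,"y":0,"z":0,"roll":0,"hand":62},{"x":0,"y":0,"z":30,"roll":0,"hand":66},{"x":0,"y":0,"z":40,"roll":0,"hand":66}]'

```text
time: 5.35
position: [0.44, -0.4003, 0.1687]
tool_rot: [-2.317, -2.116, -0.0]
ft_force: [0.8, -0.4, -0.1]
grip_width: 0.746
grip_force: 0.0
```

Call:
send_rows --rows '[{"x":18,"y":42,"z":10,"roll":7,"hand":66},{"x":18,"y":42,"z":0,"roll":7,"hand":66},{"x":18,"y":42,"z":0,"roll":0,"hand":66},{"x":18,"y":42,"z":0,"roll":0,"hand":66},{"x":18,"y":42,"z":0,"roll":0,"hand":66},{"x":18,"y":42,"z":0,"roll":0,"hand":66},{"x":18,"y":42,"z":0,"roll":0,"hand":66},{"x":18,"y":42,"z":0,"roll":0,"hand":66},{"x":18,"y":42,"z":0,"roll":0,"hand":66},{"x":18,"y":42,"z":0,"roll":0,"hand":66}]'

```text
time: 6.35
position: [0.622, 0.0205, 0.1803]
tool_rot: [2.044, 2.384, 0.001]
ft_force: [0.8, -0.2, -0.1]
grip_width: 0.756
grip_force: 0.0
```

Call:
send_rows --rows '[{"x":0,"y":0,"z":0,"roll":0,"hand":66},{"x":0,"y":0,"z":0,"roll":0,"hand":66}]'

```text
time: 6.55
position: [0.6213, 0.0208, 0.1799]
tool_rot: [2.04, 2.389, 0.001]
ft_force: [-0.4, -0.6, 0.5]
grip_width: 0.761
grip_force: 0.0
```

Call:
send_rows --rows '[{"x":-1,"y":-1.5,"z":-30,"roll":0,"hand":66},{"x":0,"y":0,"z":-27,"roll":0,"hand":66},{"x":0,"y":0,"z":-10,"roll":0,"hand":66},{"x":0,"y":0,"z":0,"roll":0,"hand":30},{"x":0,"y":0,"z":0,"roll":0,"hand":30},{"x":0,"y":0,"z":0,"roll":0,"hand":30},{"x":0,"y":0,"z":0,"roll":0,"hand":30},{"x":0,"y":0,"z":20,"roll":0,"hand":30},{"x":0,"y":0,"z":40,"roll":0,"hand":30},{"x":0,"y":0,"z":40,"roll":0,"hand":30}]'

```text
time: 7.55
position: [0.6196, 0.0177, 0.2133]
tool_rot: [-2.043, -2.386, 0.001]
ft_force: [0.8, -0.6, -0.6]
grip_width: 0.572
grip_force: 25.0
```

Call:
send_rows --rows '[{"x":-20,"y":-40,"z":0,"roll":-7,"hand":30},{"x":-20,"y":-40,"z":0,"roll":-7,"hand":30},{"x":-20,"y":-40,"z":0,"roll":0,"hand":30},{"x":-20,"y":-40,"z":0,"roll":0,"hand":30},{"x":-20,"y":-40,"z":0,"roll":0,"hand":30},{"x":-19,"y":-40,"z":0,"roll":0,"hand":30},{"x":-19,"y":-40,"z":0,"roll":0,"hand":30},{"x":-19,"y":-40,"z":0,"roll":0,"hand":30},{"x":-19,"y":-40,"z":0,"roll":0,"hand":30},{"x":0,"y":0,"z":0,"roll":0,"hand":30}]'

```text
time: 8.55
position: [0.4395, -0.35, 0.2124]
tool_rot: [2.33, 2.105, -0.007]
ft_force: [-0.6, -0.6, -0.9]
grip_width: 0.572
grip_force: 25.0
```

Call:
send_rows --rows '[{"x":0,"y":0,"z":-40,"roll":0,"hand":30},{"x":0,"y":0,"z":-40,"roll":0,"hand":30},{"x":0,"y":0,"z":-20,"roll":0,"hand":30},{"x":0,"y":0,"z":-13,"roll":0,"hand":30},{"x":0,"y":0,"z":0,"roll":0,"hand":30},{"x":0,"y":0,"z":0,"roll":0,"hand":62},{"x":0,"y":0,"z":0,"roll":0,"hand":62},{"x":0,"y":0,"z":0,"roll":0,"hand":62},{"x":0,"y":0,"z":30,"roll":0,"hand":66},{"x":0,"y":0,"z":40,"roll":0,"hand":66}]'

```text
time: 9.55
position: [0.443, -0.3417, 0.1687]
tool_rot: [-2.316, -2.117, 0.0]
ft_force: [-0.3, -1.0, 0.5]
grip_width: 0.749
grip_force: 0.0
```

Call:
send_rows --rows '[{"x":16,"y":45,"z":11,"roll":7,"hand":66},{"x":16,"y":45,"z":0,"roll":7,"hand":66},{"x":16,"y":45,"z":0,"roll":0,"hand":66},{"x":16,"y":45,"z":0,"roll":0,"hand":66},{"x":16,"y":45,"z":0,"roll":0,"hand":66},{"x":16,"y":45,"z":0,"roll":0,"hand":66},{"x":16,"y":45,"z":0,"roll":0,"hand":66},{"x":16,"y":45,"z":0,"roll":0,"hand":66},{"x":16,"y":45,"z":0,"roll":0,"hand":66},{"x":18,"y":44,"z":0,"roll":0,"hand":66}]'

```text
time: 10.55
position: [0.6067, 0.1083, 0.1811]
tool_rot: [2.043, 2.384, 0.001]
ft_force: [0.4, -0.6, 0.2]
grip_width: 0.761
grip_force: 0.0
```

Call:
send_rows --rows '[{"x":0,"y":0,"z":0,"roll":0,"hand":66},{"x":0,"y":0,"z":0,"roll":0,"hand":66}]'

```text
time: 10.75
position: [0.6061, 0.1085, 0.1807]
tool_rot: [2.04, 2.389, 0.001]
ft_force: [-0.4, -1.2, -0.2]
grip_width: 0.757
grip_force: 0.0
```

Call:
send_rows --rows '[{"x":0,"y":-1.5,"z":-30,"roll":0,"hand":66},{"x":0,"y":0,"z":-27,"roll":0,"hand":66},{"x":0,"y":0,"z":-10,"roll":0,"hand":66},{"x":0,"y":0,"z":0,"roll":0,"hand":30},{"x":0,"y":0,"z":0,"roll":0,"hand":30},{"x":0,"y":0,"z":0,"roll":0,"hand":30},{"x":0,"y":0,"z":0,"roll":0,"hand":30},{"x":0,"y":0,"z":20,"roll":0,"hand":30},{"x":0,"y":0,"z":40,"roll":0,"hand":30},{"x":0,"y":0,"z":40,"roll":0,"hand":30}]'

```text
time: 11.75
position: [0.6056, 0.105, 0.2142]
tool_rot: [-2.043, -2.385, 0.001]
ft_force: [1.3, 0.9, -0.1]
grip_width: 0.558
grip_force: 24.9
```

Call:
send_rows --rows '[{"x":-16,"y":-39,"z":0,"roll":-7,"hand":30},{"x":-16,"y":-39,"z":0,"roll":-7,"hand":30},{"x":-16,"y":-39,"z":0,"roll":0,"hand":30},{"x":-16,"y":-39,"z":0,"roll":0,"hand":30},{"x":-16,"y":-39,"z":0,"roll":0,"hand":30},{"x":-16,"y":-39,"z":0,"roll":0,"hand":30},{"x":-16,"y":-39,"z":0,"roll":0,"hand":30},{"x":-16,"y":-39,"z":0,"roll":0,"hand":30},{"x":-15,"y":-39,"z":0,"roll":0,"hand":30},{"x":-14,"y":-38,"z":0,"roll":0,"hand":30}]'

```text
time: 12.75
position: [0.4482, -0.2854, 0.2139]
tool_rot: [2.318, 2.118, -0.001]
ft_force: [0.8, -0.4, -2.1]
grip_width: 0.559
grip_force: 24.9
```

Call:
send_rows --rows '[{"x":0,"y":0,"z":0,"roll":0,"hand":30},{"x":0,"y":0,"z":-40,"roll":0,"hand":30},{"x":0,"y":0,"z":-40,"roll":0,"hand":30},{"x":0,"y":0,"z":-33,"roll":0,"hand":30},{"x":0,"y":0,"z":0,"roll":0,"hand":30},{"x":0,"y":0,"z":0,"roll":0,"hand":62},{"x":0,"y":0,"z":0,"roll":0,"hand":62},{"x":0,"y":0,"z":0,"roll":0,"hand":62},{"x":0,"y":0,"z":40,"roll":0,"hand":66},{"x":0,"y":0,"z":50,"roll":0,"hand":66}]'

```text
time: 13.75
position: [0.4478, -0.2833, 0.1904]
tool_rot: [-2.317, -2.117, 0.001]
ft_force: [0.9, -1.8, 0.5]
grip_width: 0.748
grip_force: 0.0
```

```bash
cat > f.py <<'E'
from h import *
import sys
I={n:get_image(n) for n in("scene","top")}
for n in I: cv2.imwrite(f"pics/{n}{sys.argv[1]}.png",I[n])
blobs={}
for n in I:   # orange blobs -> hub centroid
    m=cv2.inRange(cv2.cvtColor(I[n],cv2.COLOR_BGR2HSV),np.array(ORANGE[0]),np.array(ORANGE[1])); m=cv2.morphologyEx(m,cv2.MORPH_CLOSE,np.ones((5,5)))
    k,_,st,ce=cv2.connectedComponentsWithStats(m); blobs[n]=[]
    for i in range(1,k):
        if st[i,4]>80:
            x,y,w,h=st[i,:4]; seed=(x+w/2,y+w/2-.5) if n=="scene" else (x+w/2,y+h/2-1)
            blobs[n].append(cen(I[n],seed,8,*WHITE))
for a,na in blobs["scene"]:
    for b,nb in blobs["top"]:
        p,g=tri(a,b)
        if g<6 and 45<p[2]<100: print("fresh",p,"gap %.1f"%g,na,nb,np.array(b))
print({n:[np.round(b[0],1).tolist() for b in blobs[n]] for n in blobs})
for n in I:
    h=cv2.cvtColor(I[n],cv2.COLOR_BGR2HSV); m=cv2.inRange(h,(0,150,120),(4,255,255))|cv2.inRange(h,(172,150,120),(180,255,255))
    k,lab,st,ce=cv2.connectedComponentsWithStats(m)
    for i in range(1,k):
        if 50<st[i,4]<160 and (abs(ce[i]-(275,256)).max()<30 if n=="top" else abs(ce[i]-(264,175)).max()<30):
            q=cv2.findNonZero((lab==i).astype(np.uint8)).astype(np.float32); vx,vy,x0,y0=cv2.fitLine(q,cv2.DIST_L2,0,.01,.01).ravel()
            d=plane(n,(x0+9*vx,y0+9*vy),58)-plane(n,(x0-9*vx,y0-9*vy),58)
            print("handle",n,plane(n,(x0,y0),56),"dir",np.degrees(np.arctan2(d[1],d[0]))%180)
E
python3 f.py 1
```

```text
fresh [381.1 298.7  58. ] gap 2.3 67 103 [190.2 271.9]
fresh [505.7 332.   56.4] gap 1.5 68 113 [178.6 225.1]
fresh [446.7 196.8  58. ] gap 0.8 81 121 [229.1 246.1]
{'scene': [[319.0, 124.9], [358.1, 147.1], [305.7, 157.8]], 'top': [[178.6, 225.1], [229.1, 246.1], [190.2, 271.9]]}
handle scene [422.3  75.6  56. ] dir 99.70171974389383
handle top [420.3  75.9  56. ] dir 100.40854081714916
```

View pics/top1.png

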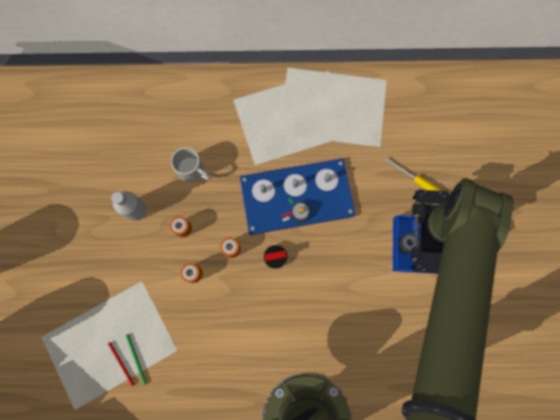

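All three spindles are bare and the worn drums are in the box. The fresh drums and the handle have not moved. Next I'll check the spindle feet using the white rings.

Run:
```python
from h import *
I={n:cv2.imread(f"pics/{n}1.png") for n in("scene","top")}
R={}
for n in I:
    m=cv2.inRange(cv2.cvtColor(I[n],cv2.COLOR_BGR2HSV),np.array((0,0,120)),np.array((180,70,255)))
    w=np.zeros_like(m)
    if n=="top": w[165:205,248:342]=255
    else: w[200:290,255:335]=255
    cs=[c for c in cv2.findContours(cv2.morphologyEx(m&w,cv2.MORPH_CLOSE,np.ones((3,3))),cv2.RETR_EXTERNAL,cv2.CHAIN_APPROX_NONE)[0] if cv2.contourArea(c)>120]
    R[n]=sorted([cv2.fitEllipse(cv2.convexHull(c)) for c in cs],key=lambda e:e[0][0],reverse=(n=="top"))
    for e in R[n]: print(n,np.array(e[0]),np.array(e[1]),plane(n,e[0],20))
for a,b in zip(R["scene"],R["top"]): print(tri(a[0],b[0]))
s=get_state();print(s["position"]*1000)
```

```text
scene [269.5 271.9] [23.7 25.8] [635.3 -70.9  20. ]
scene [294.7 247.3] [22.1 25.3] [621.4  18.3  20. ]
scene [320.9 224.6] [18.8 19.9] [612.4 111.3  20. ]
scene [341.8 247.9] [ 5.3 25.5] [694.4 108.6  20. ]
top [326.1 179.4] [22.  22.7] [634.1 -70.3  20. ]
top [294.7 184.8] [22.2 22.9] [620.   18.1  20. ]
top [262.9 190.2] [22.4 22.6] [605.9 107.2  20. ]
(array([634.6, -70.4,  18.1]), np.float64(0.09320460716196541))
(array([620.6,  18.5,  18.5]), np.float64(0.8803313383892566))
(array([609. , 110.2,  15.2]), np.float64(6.863912215662575))
[ 453.  -285.8  198.2]
```

Call:
send_rows --rows '[{"x":0,"y":48,"z":0,"roll":0,"hand":66},{"x":0,"y":48,"z":0,"roll":0,"hand":66},{"x":0,"y":48,"z":0,"roll":0,"hand":66},{"x":0,"y":48,"z":0,"roll":0,"hand":66},{"x":0,"y":48,"z":0,"roll":0,"hand":66},{"x":0,"y":48,"z":0,"roll":0,"hand":66},{"x":0,"y":48,"z":0,"roll":0,"hand":66},{"x":0,"y":48,"z":0,"roll":0,"hand":66},{"x":0,"y":48,"z":0,"roll":0,"hand":66},{"x":0,"y":48,"z":0,"roll":0,"hand":66}]'

```text
time: 14.85
position: [0.4492, 0.1977, 0.1914]
tool_rot: [2.318, 2.116, 0.002]
ft_force: [0.7, -0.1, -0.8]
grip_width: 0.757
grip_force: 0.0
```

Call:
send_rows --rows '[{"x":0,"y":0,"z":-40,"roll":0,"hand":66},{"x":0,"y":0,"z":0,"roll":0,"hand":66},{"x":0,"y":0,"z":0,"roll":0,"hand":66}]'

```text
time: 15.15
position: [0.4488, 0.1957, 0.1504]
tool_rot: [-2.319, -2.119, 0.002]
ft_force: [0.4, -0.4, -0.1]
grip_width: 0.76
grip_force: 0.0
```

Call:
send_rows --rows '[{"x":-2,"y":1,"z":-30,"roll":0,"hand":66},{"x":0,"y":0,"z":-20,"roll":0,"hand":66},{"x":0,"y":0,"z":-8,"roll":0,"hand":66},{"x":0,"y":0,"z":0,"roll":0,"hand":66},{"x":0,"y":0,"z":0,"roll":0,"hand":30},{"x":0,"y":0,"z":0,"roll":0,"hand":30},{"x":0,"y":0,"z":0,"roll":0,"hand":30},{"x":0,"y":0,"z":0,"roll":0,"hand":30}]'

```text
time: 15.95
position: [0.4476, 0.1972, 0.0933]
tool_rot: [2.319, 2.118, 0.001]
ft_force: [-1.8, -1.3, 7.9]
grip_width: 0.57
grip_force: 25.0
```

Call:
send_rows --rows '[{"x":0,"y":0,"z":30,"roll":0,"hand":30},{"x":0,"y":0,"z":40,"roll":0,"hand":30},{"x":12,"y":-18,"z":40,"roll":0,"hand":30},{"x":25,"y":-36,"z":0,"roll":0,"hand":30},{"x":25,"y":-36,"z":0,"roll":0,"hand":30},{"x":25,"y":-36,"z":0,"roll":0,"hand":30},{"x":25,"y":-36,"z":0,"roll":0,"hand":30},{"x":25,"y":-36,"z":0,"roll":0,"hand":30},{"x":25,"y":-36,"z":0,"roll":0,"hand":30},{"x":25,"y":-33,"z":0,"roll":0,"hand":30}]'

```text
time: 16.95
position: [0.6347, -0.0723, 0.2019]
tool_rot: [2.32, 2.118, -0.001]
ft_force: [0.2, 0.5, -1.0]
grip_width: 0.572
grip_force: 25.0
```

Call:
send_rows --rows '[{"x":0,"y":0,"z":-15,"roll":0,"hand":30},{"x":0,"y":0,"z":0,"roll":0,"hand":30},{"x":0,"y":0,"z":0,"roll":0,"hand":30}]'

```text
time: 17.25
position: [0.6333, -0.0686, 0.1868]
tool_rot: [-2.316, -2.12, 0.001]
ft_force: [-0.2, -0.6, -2.2]
grip_width: 0.571
grip_force: 25.0
```

Call:
send_rows --rows '[{"x":1,"y":-2,"z":-15,"roll":0,"hand":30},{"x":0,"y":0,"z":-8,"roll":0,"hand":30},{"x":0,"y":0,"z":-8,"roll":0,"hand":30},{"x":0,"y":0,"z":-8,"roll":0,"hand":30},{"x":0,"y":0,"z":0,"roll":0,"hand":30}]'

```text
time: 17.75
position: [0.6341, -0.0719, 0.1467]
tool_rot: [-2.318, -2.118, 0.003]
ft_force: [-0.0, -0.9, -1.2]
grip_width: 0.566
grip_force: 25.0
```

Call:
send_rows --rows '[{"x":0,"y":0.5,"z":-12,"roll":0,"hand":30},{"x":0,"y":0,"z":-12,"roll":0,"hand":30},{"x":0,"y":0,"z":-8,"roll":0,"hand":30},{"x":0,"y":0,"z":0,"roll":0,"hand":30},{"x":0,"y":0,"z":0,"roll":0,"hand":30}]'

```text
time: 18.25
position: [0.635, -0.0714, 0.116]
tool_rot: [-2.319, -2.119, 0.0]
ft_force: [0.5, -0.4, -1.4]
grip_width: 0.57
grip_force: 25.0
```

Nearly seated with no contact force. I'll go down the last 2 mm, release and rise.

Call:
send_rows --rows '[{"x":0,"y":0,"z":-2,"roll":0,"hand":30},{"x":0,"y":0,"z":0,"roll":0,"hand":30},{"x":0,"y":0,"z":0,"roll":0,"hand":62},{"x":0,"y":0,"z":0,"roll":0,"hand":62},{"x":0,"y":0,"z":0,"roll":0,"hand":62},{"x":0,"y":0,"z":15,"roll":0,"hand":62},{"x":0,"y":0,"z":35,"roll":0,"hand":66},{"x":0,"y":0,"z":40,"roll":0,"hand":66}]'

```text
time: 19.05
position: [0.6344, -0.0714, 0.2053]
tool_rot: [-2.318, -2.118, 0.001]
ft_force: [0.6, 0.4, 0.3]
grip_width: 0.746
grip_force: 0.0
```

```bash
python3 f.py 2; python3 -c "
from h import *
s=get_state();print(s['position']*1000)"
```

```text
fresh [381.  298.8  57.8] gap 2.4 67 109 [190.2 272. ]
fresh [505.9 331.8  56.6] gap 1.8 69 116 [178.7 225. ]
{'scene': [[319.0, 124.9], [358.2, 147.1], [266.4, 265.5]], 'top': [[178.7, 225.0], [190.2, 272.0]]}
handle top [420.4  75.8  56. ] dir 100.60676716519698
[638.5 -70.7 211.9]
```

Call:
send_rows --rows '[{"x":-28,"y":41,"z":0,"roll":0,"hand":66},{"x":-28,"y":41,"z":0,"roll":0,"hand":66},{"x":-28,"y":41,"z":0,"roll":0,"hand":66},{"x":-28,"y":41,"z":0,"roll":0,"hand":66},{"x":-28,"y":41,"z":0,"roll":0,"hand":66},{"x":-28,"y":41,"z":0,"roll":0,"hand":66},{"x":-28,"y":41,"z":0,"roll":0,"hand":66},{"x":-28,"y":41,"z":0,"roll":0,"hand":66},{"x":-29,"y":42,"z":-20,"roll":0,"hand":66},{"x":0,"y":0,"z":-30,"roll":0,"hand":66}]'

```text
time: 20.15
position: [0.3814, 0.3019, 0.1586]
tool_rot: [2.308, 2.13, 0.011]
ft_force: [1.1, -0.5, 0.2]
grip_width: 0.76
grip_force: 0.0
```

Call:
send_rows --rows '[{"x":0,"y":0,"z":0,"roll":0,"hand":66},{"x":0,"y":0,"z":0,"roll":0,"hand":66}]'

```text
time: 20.35
position: [0.3848, 0.2945, 0.1565]
tool_rot: [-2.32, -2.119, 0.001]
ft_force: [-0.6, -0.1, 0.7]
grip_width: 0.755
grip_force: 0.0
```

Call:
send_rows --rows '[{"x":-3,"y":3,"z":-25,"roll":0,"hand":66},{"x":0,"y":0,"z":0,"roll":0,"hand":66},{"x":0,"y":0,"z":0,"roll":0,"hand":66},{"x":0,"y":0,"z":0,"roll":0,"hand":66}]'

```text
time: 20.75
position: [0.3828, 0.2978, 0.1325]
tool_rot: [2.32, 2.117, 0.003]
ft_force: [0.8, -0.3, 1.1]
grip_width: 0.759
grip_force: 0.0
```

Call:
send_rows --rows '[{"x":-1,"y":1,"z":-20,"roll":0,"hand":66},{"x":0,"y":0,"z":-15,"roll":0,"hand":66},{"x":0,"y":0,"z":-4,"roll":0,"hand":66},{"x":0,"y":0,"z":0,"roll":0,"hand":66},{"x":0,"y":0,"z":0,"roll":0,"hand":30},{"x":0,"y":0,"z":0,"roll":0,"hand":30},{"x":0,"y":0,"z":0,"roll":0,"hand":30},{"x":0,"y":0,"z":0,"roll":0,"hand":30}]'

```text
time: 21.55
position: [0.3809, 0.2991, 0.0927]
tool_rot: [2.319, 2.119, 0.001]
ft_force: [-0.6, -0.2, 5.4]
grip_width: 0.567
grip_force: 25.0
```

Call:
send_rows --rows '[{"x":0,"y":0,"z":30,"roll":0,"hand":30},{"x":0,"y":0,"z":40,"roll":0,"hand":30},{"x":14,"y":-16,"z":40,"roll":0,"hand":30},{"x":28,"y":-33,"z":0,"roll":0,"hand":30},{"x":28,"y":-33,"z":0,"roll":0,"hand":30},{"x":28,"y":-33,"z":0,"roll":0,"hand":30},{"x":28,"y":-33,"z":0,"roll":0,"hand":30},{"x":28,"y":-33,"z":0,"roll":0,"hand":30},{"x":28,"y":-33,"z":0,"roll":0,"hand":30},{"x":28,"y":-33,"z":0,"roll":0,"hand":30}]'

```text
time: 22.55
position: [0.5913, 0.0501, 0.2016]
tool_rot: [-2.32, -2.119, 0.001]
ft_force: [1.3, 0.5, -0.7]
grip_width: 0.565
grip_force: 25.0
```

Call:
send_rows --rows '[{"x":28,"y":-33,"z":0,"roll":0,"hand":30},{"x":1,"y":0,"z":-15,"roll":0,"hand":30},{"x":0,"y":0,"z":0,"roll":0,"hand":30},{"x":0,"y":0,"z":0,"roll":0,"hand":30},{"x":0,"y":0,"z":0,"roll":0,"hand":30}]'

```text
time: 23.05
position: [0.6191, 0.0206, 0.1876]
tool_rot: [2.316, 2.122, 0.001]
ft_force: [-0.2, -0.1, -1.7]
grip_width: 0.563
grip_force: 25.0
```

Call:
send_rows --rows '[{"x":1,"y":-1.5,"z":-16,"roll":0,"hand":30},{"x":0,"y":0,"z":-8,"roll":0,"hand":30},{"x":0,"y":0,"z":-8,"roll":0,"hand":30},{"x":0,"y":0,"z":-8,"roll":0,"hand":30},{"x":0,"y":0,"z":0,"roll":0,"hand":30}]'

```text
time: 23.55
position: [0.6197, 0.0173, 0.1454]
tool_rot: [-2.318, -2.118, 0.003]
ft_force: [-0.3, -0.5, -2.4]
grip_width: 0.568
grip_force: 25.0
```

Call:
send_rows --rows '[{"x":0,"y":0.5,"z":-12,"roll":0,"hand":30},{"x":0,"y":0,"z":-12,"roll":0,"hand":30},{"x":0,"y":0,"z":-9,"roll":0,"hand":30},{"x":0,"y":0,"z":0,"roll":0,"hand":30},{"x":0,"y":0,"z":0,"roll":0,"hand":30}]'

```text
time: 24.05
position: [0.6204, 0.0179, 0.1135]
tool_rot: [-2.319, -2.119, 0.001]
ft_force: [0.0, 0.3, -2.4]
grip_width: 0.56
grip_force: 25.1
```

Call:
send_rows --rows '[{"x":0,"y":0,"z":0,"roll":0,"hand":62},{"x":0,"y":0,"z":0,"roll":0,"hand":62},{"x":0,"y":0,"z":0,"roll":0,"hand":62},{"x":0,"y":0,"z":15,"roll":0,"hand":62},{"x":0,"y":0,"z":35,"roll":0,"hand":66},{"x":0,"y":0,"z":40,"roll":0,"hand":66}]'

```text
time: 24.65
position: [0.6199, 0.0178, 0.2051]
tool_rot: [-2.318, -2.118, 0.002]
ft_force: [0.8, -0.7, 0.6]
grip_width: 0.745
grip_force: 0.0
```

```bash
python3 f.py 3
```

```text
fresh [505.9 331.8  56.6] gap 1.8 69 116 [178.7 225. ]
{'scene': [[358.2, 147.1], [293.9, 238.1], [272.5, 263.3]], 'top': [[178.7, 225.0]]}
handle top [420.4  75.8  56. ] dir 100.60676716519698
```

Call:
send_rows --rows '[{"x":-14,"y":39,"z":0,"roll":0,"hand":66},{"x":-14,"y":39,"z":0,"roll":0,"hand":66},{"x":-14,"y":39,"z":0,"roll":0,"hand":66},{"x":-14,"y":39,"z":0,"roll":0,"hand":66},{"x":-14,"y":39,"z":0,"roll":0,"hand":66},{"x":-14,"y":39,"z":0,"roll":0,"hand":66},{"x":-15,"y":40,"z":0,"roll":0,"hand":66},{"x":-15,"y":40,"z":-20,"roll":0,"hand":66},{"x":0,"y":0,"z":-40,"roll":0,"hand":66},{"x":0,"y":0,"z":0,"roll":0,"hand":66}]'

```text
time: 25.75
position: [0.5034, 0.3315, 0.1403]
tool_rot: [-2.314, -2.123, 0.012]
ft_force: [0.3, -0.9, 0.8]
grip_width: 0.76
grip_force: 0.0
```

Call:
send_rows --rows '[{"x":0,"y":0,"z":0,"roll":0,"hand":66},{"x":0,"y":0,"z":0,"roll":0,"hand":66}]'

```text
time: 25.95
position: [0.5081, 0.3316, 0.1459]
tool_rot: [2.321, 2.116, 0.004]
ft_force: [-0.2, 0.0, 0.8]
grip_width: 0.753
grip_force: 0.0
```

Call:
send_rows --rows '[{"x":-1,"y":0,"z":-20,"roll":0,"hand":66},{"x":0,"y":0,"z":-20,"roll":0,"hand":66},{"x":0,"y":0,"z":-12,"roll":0,"hand":66},{"x":0,"y":0,"z":0,"roll":0,"hand":66},{"x":0,"y":0,"z":0,"roll":0,"hand":30},{"x":0,"y":0,"z":0,"roll":0,"hand":30},{"x":0,"y":0,"z":0,"roll":0,"hand":30},{"x":0,"y":0,"z":0,"roll":0,"hand":30}]'

```text
time: 26.75
position: [0.5061, 0.3323, 0.0932]
tool_rot: [2.319, 2.119, 0.002]
ft_force: [-0.2, -0.2, 4.9]
grip_width: 0.569
grip_force: 25.0
```

Call:
send_rows --rows '[{"x":0,"y":0,"z":30,"roll":0,"hand":30},{"x":0,"y":0,"z":40,"roll":0,"hand":30},{"x":6,"y":-13,"z":40,"roll":0,"hand":30},{"x":16,"y":-36,"z":0,"roll":0,"hand":30},{"x":16,"y":-36,"z":0,"roll":0,"hand":30},{"x":16,"y":-36,"z":0,"roll":0,"hand":30},{"x":16,"y":-36,"z":0,"roll":0,"hand":30},{"x":16,"y":-36,"z":0,"roll":0,"hand":30},{"x":14,"y":-32,"z":0,"roll":0,"hand":30},{"x":0,"y":0,"z":-15,"roll":0,"hand":30}]'

```text
time: 27.75
position: [0.6094, 0.0996, 0.188]
tool_rot: [2.326, 2.104, 0.002]
ft_force: [-0.2, -0.4, -1.6]
grip_width: 0.565
grip_force: 25.0
```

Call:
send_rows --rows '[{"x":0,"y":0,"z":0,"roll":0,"hand":30},{"x":0,"y":0,"z":0,"roll":0,"hand":30},{"x":0,"y":0,"z":0,"roll":0,"hand":30}]'

```text
time: 28.05
position: [0.6051, 0.1088, 0.1877]
tool_rot: [-2.316, -2.122, -0.001]
ft_force: [-0.2, -0.2, -0.6]
grip_width: 0.567
grip_force: 25.0
```

Call:
send_rows --rows '[{"x":0.5,"y":-1,"z":-16,"roll":0,"hand":30},{"x":0,"y":0,"z":-8,"roll":0,"hand":30},{"x":0,"y":0,"z":-8,"roll":0,"hand":30},{"x":0,"y":0,"z":-8,"roll":0,"hand":30},{"x":0,"y":0,"z":0,"roll":0,"hand":30}]'

```text
time: 28.55
position: [0.6055, 0.106, 0.1456]
tool_rot: [-2.318, -2.118, 0.001]
ft_force: [-0.5, 0.7, -1.2]
grip_width: 0.563
grip_force: 25.0
```

Call:
send_rows --rows '[{"x":0,"y":0.5,"z":-12,"roll":0,"hand":30},{"x":0,"y":0,"z":-12,"roll":0,"hand":30},{"x":0,"y":0,"z":-9,"roll":0,"hand":30},{"x":0,"y":0,"z":0,"roll":0,"hand":30},{"x":0,"y":0,"z":0,"roll":0,"hand":30}]'

```text
time: 29.05
position: [0.6059, 0.1063, 0.1135]
tool_rot: [-2.319, -2.119, 0.001]
ft_force: [0.4, -0.0, -1.1]
grip_width: 0.571
grip_force: 25.0
```

Call:
send_rows --rows '[{"x":0,"y":0,"z":0,"roll":0,"hand":62},{"x":0,"y":0,"z":0,"roll":0,"hand":62},{"x":0,"y":0,"z":0,"roll":0,"hand":62},{"x":0,"y":0,"z":15,"roll":0,"hand":62},{"x":0,"y":0,"z":35,"roll":0,"hand":66},{"x":0,"y":0,"z":40,"roll":0,"hand":66},{"x":-35,"y":-35,"z":0,"roll":0,"hand":40},{"x":-35,"y":35,"z":0,"roll":0,"hand":40},{"x":-40,"y":30,"z":0,"roll":0,"hand":40},{"x":-40,"y":30,"z":0,"roll":0,"hand":40}]'

```text
time: 30.05
position: [0.4551, 0.1674, 0.205]
tool_rot: [2.32, 2.117, 0.002]
ft_force: [-0.5, 1.1, 1.7]
grip_width: 0.501
grip_force: 0.0
```

```bash
python3 f.py 4
python3 - <<'E'
from h import *
I={n:cv2.imread(f"pics/{n}4.png") for n in("scene","top")}
c=np.zeros((600,800,3),np.uint8); a=cv2.resize(I["scene"][150:310,210:370],(480,480),interpolation=cv2.INTER_CUBIC); b=cv2.resize(I["top"][150:275,235:355],(310,323),interpolation=cv2.INTER_CUBIC)
c[:480,:480]=a; c[:323,485:795]=b; cv2.imwrite("pics/v4.png",c)
E
```

```text
fresh [606.3 105.9  72.3] gap 3.9 84 94 [263.2 185.9]
fresh [636.9 -72.8  69.9] gap 1.7 80 108 [329.  173.8]
{'scene': [[319.9, 213.3], [300.9, 236.8], [269.3, 263.9]], 'top': [[329.0, 173.8], [295.2, 179.9], [263.2, 185.9]]}
handle scene [422.3  75.6  56. ] dir 99.70171974389383
handle top [421.   72.2  56. ] dir 99.82889928889274
```

View pics/v4.png

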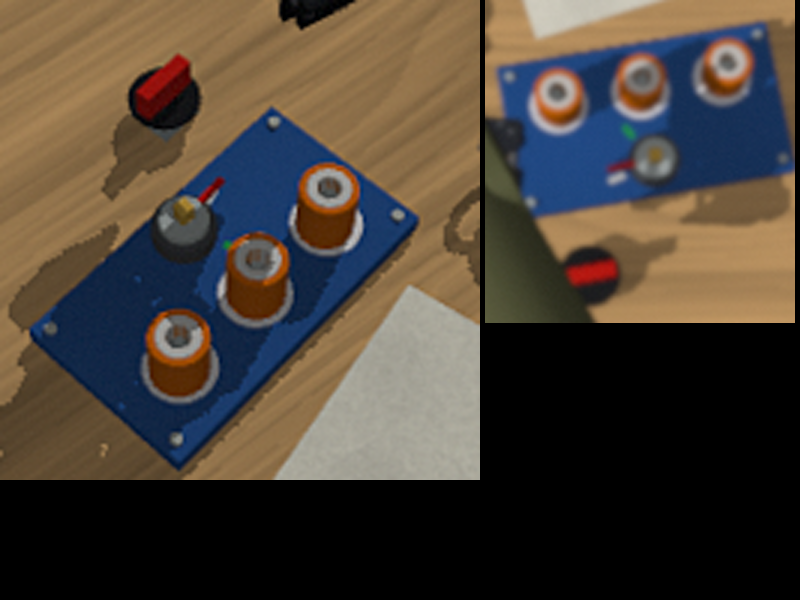

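The three fresh drums sit upright on the plate rings and the handle hasn't moved. Next I'll estimate the orientation of the brass square.

Run:
```python
from h import *
# rectify the z=71 mm plane around the clamp from each view (60x60 mm, 0.25 mm/px), then look at the square's edges
K={}
out=[]
for n,f in(("top","top0"),("top","top1"),("scene","scene0"),("scene","scene4")):
    img=cv2.imread(f"pics/{f}.png"); M,T=CAL[n]; Ti=np.linalg.inv(T)
    c=(541.5,5.6); W=np.array([[c[0]+dx,c[1]+dy,69,1000] for dx,dy in((20,20),(20,-20),(-20,-20),(-20,20))])/1000
    p=(M@(Ti@W.T)[:3]); p=(p[:2]/p[2]).T.astype(np.float32)
    H=cv2.getPerspectiveTransform(p,np.float32([[0,0],[390,0],[390,390],[0,390]]))
    r=cv2.warpPerspective(img,H,(390,390),flags=cv2.INTER_CUBIC)
    b=r.astype(float); s=cv2.GaussianBlur(np.clip((b[...,2]+b[...,1])/2-b[...,0],0,None),(0,0),8)
    y,x=np.mgrid[:390,:390]; w=s*(s>.35*s.max()); cx,cy=(w*x).sum()/w.sum(),(w*y).sum()/w.sum()
    gx,gy=cv2.Sobel(s,cv2.CV_64F,1,0),cv2.Sobel(s,cv2.CV_64F,0,1); rad=np.hypot(x-cx,y-cy); k=rad<110
    # image right = -y world, up = +x : world angle of a vector (u,v) is atan2(-u,-v)
    ph=np.arctan2(-gx,-gy); m=np.hypot(gx,gy)**2
    for nm,z in(("grad",(m*np.exp(4j*ph))[k].sum()),("mom",(w*rad**4*np.exp(4j*np.arctan2(-(x-cx),-(y-cy))))[k].sum()*-1)): print(f,nm,"theta",np.degrees(np.angle(z))/4,abs(z)/((m[k].sum()) if nm=="grad" else (w*rad**4)[k].sum()))
    if f in("top0","scene4"): out.append(r)
cv2.imwrite("pics/rect.png",np.hstack(out))
```

```text
top0 grad theta 0.5631803258060406 0.26746967394174187
top0 mom theta 0.7368773396234869 0.10548923871292444
top1 grad theta 1.963097769778618 0.2604044401802475
top1 mom theta 2.1831313915838195 0.10278166646101107
scene0 grad theta 0.2574664339497754 0.4319172104108061
scene0 mom theta -31.706569065325642 0.10577783259608713
scene4 grad theta 3.8367331726800287 0.5192310322459265
scene4 mom theta -29.752544959973108 0.15786481655011256
```

View pics/rect.png

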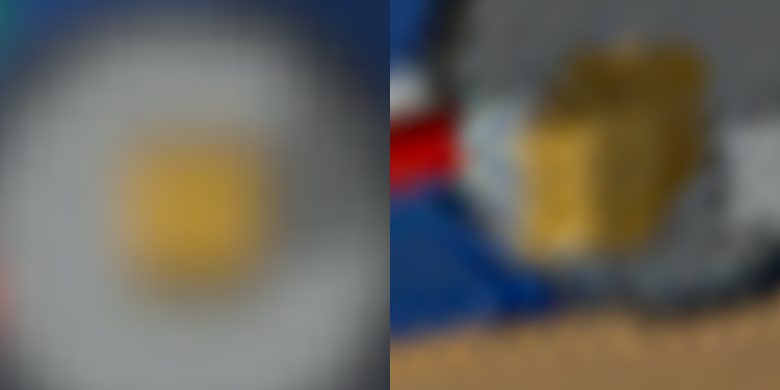

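The rectified top view shows the square aligned with the world axes at about +1°. That means the clamp is roughly 0.15 rad from open, which agrees with the pointer. Now the handle.

Call:
send_rows --rows '[{"x":-11,"y":-31,"z":0,"roll":7.7,"hand":42},{"x":-11,"y":-31,"z":-20,"roll":7.7,"hand":42},{"x":-11,"y":-30,"z":-30,"roll":0,"hand":42},{"x":0,"y":0,"z":0,"roll":0,"hand":42},{"x":0,"y":0,"z":0,"roll":0,"hand":42},{"x":0,"y":0,"z":0,"roll":0,"hand":42},{"x":0,"y":0,"z":0,"roll":0,"hand":42}]'

```text
time: 30.85
position: [0.4262, 0.0809, 0.1561]
tool_rot: [2.039, 2.388, 0.003]
ft_force: [-0.6, -0.1, -0.3]
grip_width: 0.486
grip_force: 0.0
```

```bash
python3 f.py 5
```

```text
fresh [606.3 105.9  72.3] gap 4.0 84 93 [263.2 185.9]
fresh [620.8  18.9  73.2] gap 3.1 98 100 [295.4 179.9]
fresh [635.8 -71.4  74.6] gap 2.9 105 102 [328.8 173.8]
{'scene': [[319.9, 213.3], [296.0, 236.7], [269.7, 262.2]], 'top': [[328.8, 173.8], [295.4, 179.9], [263.2, 185.9]]}
handle scene [422.9  71.9  56. ] dir 100.47353798487062
```

Call:
send_rows --rows '[{"x":-4.5,"y":-5,"z":-15,"roll":1,"hand":42},{"x":0,"y":0,"z":-10,"roll":0,"hand":42},{"x":0,"y":0,"z":0,"roll":0,"hand":42},{"x":0,"y":0,"z":0,"roll":0,"hand":42}]'

```text
time: 31.35
position: [0.4207, 0.0752, 0.13]
tool_rot: [-2.02, -2.405, -0.001]
ft_force: [-0.0, 0.8, 0.4]
grip_width: 0.484
grip_force: 0.0
```

Call:
send_rows --rows '[{"x":0.5,"y":0,"z":-15,"roll":0,"hand":42},{"x":0,"y":0,"z":-14,"roll":0,"hand":42},{"x":0,"y":0,"z":0,"roll":0,"hand":42},{"x":0,"y":0,"z":0,"roll":0,"hand":42},{"x":0,"y":0,"z":0,"roll":0,"hand":8},{"x":0,"y":0,"z":0,"roll":0,"hand":8},{"x":0,"y":0,"z":0,"roll":0,"hand":8},{"x":0,"y":0,"z":0,"roll":0,"hand":8}]'

```text
time: 32.15
position: [0.4213, 0.0746, 0.1012]
tool_rot: [2.021, 2.404, 0.0]
ft_force: [-0.3, -0.7, 0.3]
grip_width: 0.205
grip_force: 0.0
```

Call:
send_rows --rows '[{"x":0,"y":0,"z":0,"roll":0,"hand":8},{"x":0,"y":0,"z":0,"roll":0,"hand":8},{"x":0,"y":0,"z":0,"roll":0,"hand":8}]' --force 40

```text
time: 32.45
position: [0.4212, 0.0745, 0.1011]
tool_rot: [2.021, 2.405, -0.0]
ft_force: [-1.7, -0.5, 4.3]
grip_width: 0.181
grip_force: 40.0
```

Call:
send_rows --rows '[{"x":0,"y":0,"z":20,"roll":0,"hand":8},{"x":0,"y":0,"z":35,"roll":0,"hand":8},{"x":0,"y":0,"z":35,"roll":0,"hand":8},{"x":30,"y":-17,"z":0,"roll":-4.7,"hand":8},{"x":30,"y":-18,"z":0,"roll":-4.7,"hand":8},{"x":30,"y":-17,"z":0,"roll":0,"hand":8},{"x":30,"y":-18,"z":0,"roll":0,"hand":8},{"x":0,"y":0,"z":0,"roll":0,"hand":8},{"x":0,"y":0,"z":0,"roll":0,"hand":8},{"x":0,"y":0,"z":0,"roll":0,"hand":8}]'

```text
time: 33.45
position: [0.5401, 0.0056, 0.1904]
tool_rot: [-2.209, -2.232, 0.001]
ft_force: [0.0, 0.3, -2.9]
grip_width: 0.18
grip_force: 40.0
```

Run:
```python
from h import *
s=get_state(); print(s["position"]*1000)
I={n:get_image(n) for n in("scene","top")}
c=np.zeros((480,800,3),np.uint8); c[:,:480]=cv2.resize(I["scene"][150:270,220:340],(480,480),interpolation=cv2.INTER_CUBIC); c[:320,480:]=cv2.resize(I["top"][160:260,250:350],(320,320),interpolation=cv2.INTER_CUBIC)
cv2.imwrite("pics/v6.png",c); s=get_state(); print(s["position"]*1000,s["ft_force"])
```

```text
[540.1   5.6 190.4]
[540.2   5.5 190.8] [-0.  -0.1 -2. ]
```

View pics/v6.png

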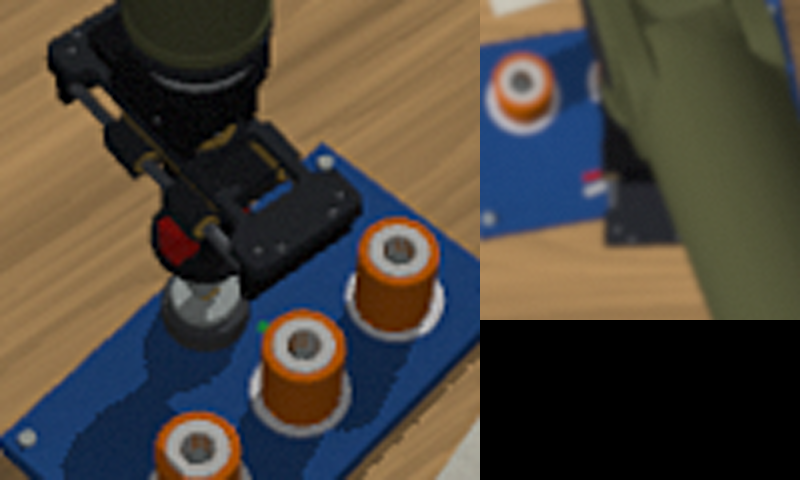

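The handle is held above the clamp. I'll lower it in small steps and watch the force.

Call:
send_rows --rows '[{"x":1,"y":-1,"z":-10,"roll":0,"hand":8},{"x":0,"y":0,"z":-6,"roll":0,"hand":8},{"x":0,"y":0,"z":-3,"roll":0,"hand":8},{"x":0,"y":0,"z":-2,"roll":0,"hand":8},{"x":0,"y":0,"z":0,"roll":0,"hand":8},{"x":0,"y":0,"z":0,"roll":0,"hand":8}]'

```text
time: 34.15
position: [0.5422, 0.0037, 0.17]
tool_rot: [-2.212, -2.231, -0.0]
ft_force: [-0.2, 0.3, -1.2]
grip_width: 0.178
grip_force: 40.0
```

Call:
send_rows --rows '[{"x":-0.5,"y":0.5,"z":-2,"roll":0,"hand":8},{"x":0,"y":0,"z":-2,"roll":0,"hand":8},{"x":0,"y":0,"z":0,"roll":0,"hand":8},{"x":0,"y":0,"z":0,"roll":0,"hand":8}]'

```text
time: 34.55
position: [0.5416, 0.0041, 0.1658]
tool_rot: [-2.212, -2.231, 0.0]
ft_force: [0.3, 1.4, -2.3]
grip_width: 0.184
grip_force: 40.0
```

Call:
send_rows --rows '[{"x":0,"y":0,"z":-2,"roll":0,"hand":8},{"x":0,"y":0,"z":-2,"roll":0,"hand":8},{"x":0,"y":0,"z":0,"roll":0,"hand":8},{"x":0,"y":0,"z":0,"roll":0,"hand":8}]'

```text
time: 34.95
position: [0.5415, 0.0041, 0.1618]
tool_rot: [-2.211, -2.231, 0.0]
ft_force: [0.0, -0.9, -2.1]
grip_width: 0.181
grip_force: 40.0
```

Call:
send_rows --rows '[{"x":0,"y":0,"z":-3,"roll":0,"hand":8},{"x":0,"y":0,"z":-3,"roll":0,"hand":8},{"x":0,"y":0,"z":-3,"roll":0,"hand":8},{"x":0,"y":0,"z":-1,"roll":0,"hand":8},{"x":0,"y":0,"z":0,"roll":0,"hand":8},{"x":0,"y":0,"z":0,"roll":0,"hand":8}]'

```text
time: 35.55
position: [0.5416, 0.0042, 0.1519]
tool_rot: [-2.211, -2.231, -0.0]
ft_force: [-0.0, 0.4, -1.0]
grip_width: 0.18
grip_force: 40.0
```

Call:
send_rows --rows '[{"x":0,"y":0,"z":-1,"roll":0,"hand":8},{"x":0,"y":0,"z":-1,"roll":0,"hand":8},{"x":0,"y":0,"z":0,"roll":0,"hand":8},{"x":0,"y":0,"z":0,"roll":0,"hand":8}]'

```text
time: 35.95
position: [0.5419, 0.0042, 0.1511]
tool_rot: [2.211, 2.231, -0.0]
ft_force: [-3.4, -0.5, 6.2]
grip_width: 0.181
grip_force: 40.0
```

Seated: light contact on the collar at the expected height. Now I'll turn clockwise.

Call:
send_rows --rows '[{"x":-0.1,"y":0.05,"z":0,"roll":-6,"hand":8},{"x":-0.1,"y":0.05,"z":0,"roll":-6,"hand":8},{"x":-0.1,"y":0.05,"z":0,"roll":-6,"hand":8},{"x":-0.1,"y":0.05,"z":0,"roll":-6,"hand":8},{"x":-0.1,"y":0.05,"z":0,"roll":-6,"hand":8},{"x":-0.1,"y":0.1,"z":0,"roll":-6,"hand":8},{"x":-0.1,"y":0.1,"z":0,"roll":-6,"hand":8},{"x":-0.1,"y":0.1,"z":0,"roll":-6,"hand":8},{"x":0,"y":0,"z":0,"roll":0,"hand":8},{"x":0,"y":0,"z":0,"roll":0,"hand":8}]'

```text
time: 36.95
position: [0.541, 0.0044, 0.1511]
tool_rot: [2.927, 1.138, -0.0]
ft_force: [-2.6, -1.2, 7.0]
grip_width: 0.178
grip_force: 40.0
```

```bash
cat > s.py <<'E'
from h import *
s=get_state(); r=s["tool_rot"]; print(s["position"]*1000,"toolx",np.degrees(2*np.arctan2(r[1],r[0]))%360,"F",s["ft_force"],"T*100",s["torque"]*100)
E
python3 s.py
```

```text
[541.    4.4 151.1] toolx 42.48993732731803 F [-2.6 -1.2  7. ] T*100 [-29.6  71.5  -2.7]
```

Call:
send_rows --rows '[{"x":-0.1,"y":0.1,"z":0,"roll":-5,"hand":8},{"x":0,"y":0.1,"z":0,"roll":-5,"hand":8},{"x":0,"y":0.1,"z":0,"roll":-5,"hand":8},{"x":0,"y":0,"z":0,"roll":-4,"hand":8},{"x":0,"y":0,"z":0,"roll":-2,"hand":8},{"x":0,"y":0,"z":0,"roll":0,"hand":8},{"x":0,"y":0,"z":0,"roll":0,"hand":8}]'

```text
time: 37.65
position: [0.5408, 0.0044, 0.1511]
tool_rot: [3.085, 0.585, -0.0]
ft_force: [-3.5, -2.2, 6.2]
grip_width: 0.18
grip_force: 40.0
```

```bash
python3 s.py
```

```text
[540.8   4.4 151.1] toolx 21.481414273617958 F [-3.5 -2.2  6.2] T*100 [-35.4  80.5  -5.9]
```

Call:
send_rows --rows '[{"x":0,"y":0,"z":0,"roll":-2,"hand":8},{"x":0,"y":0,"z":0,"roll":-2,"hand":8},{"x":0,"y":0,"z":0,"roll":-2,"hand":8},{"x":0,"y":0,"z":0,"roll":0,"hand":8},{"x":0,"y":0,"z":0,"roll":0,"hand":8}]'

```text
time: 38.15
position: [0.5405, 0.0046, 0.1511]
tool_rot: [3.111, 0.423, -0.002]
ft_force: [-4.1, -0.7, 7.9]
grip_width: 0.181
grip_force: 40.0
```

```bash
python3 s.py
```

```text
[540.5   4.6 151.1] toolx 15.49748265204405 F [-4.1 -0.7  7.9] T*100 [-31.4  99.4   7.8]
```

Call:
send_rows --rows '[{"x":0,"y":0,"z":0,"roll":-2,"hand":8},{"x":0,"y":0,"z":0,"roll":-2,"hand":8},{"x":0,"y":0,"z":0,"roll":0,"hand":8},{"x":0,"y":0,"z":0,"roll":0,"hand":8}]'

```text
time: 38.55
position: [0.5403, 0.0048, 0.151]
tool_rot: [3.124, 0.316, -0.002]
ft_force: [-4.9, -0.7, 9.1]
grip_width: 0.178
grip_force: 40.0
```

```bash
python3 s.py
```

```text
[540.3   4.8 151. ] toolx 11.553315243717357 F [-4.9 -0.7  9.1] T*100 [-17.2 112.9  20.7]
```

Call:
send_rows --rows '[{"x":0,"y":0,"z":0,"roll":-2,"hand":8},{"x":0,"y":0,"z":0,"roll":-2,"hand":8},{"x":0,"y":0,"z":0,"roll":0,"hand":8},{"x":0,"y":0,"z":0,"roll":0,"hand":8}]'

```text
time: 38.95
position: [0.5403, 0.0049, 0.151]
tool_rot: [3.133, 0.209, -0.002]
ft_force: [-4.9, -0.7, 7.8]
grip_width: 0.182
grip_force: 40.3
```

```bash
python3 s.py
python3 - <<'E'
from h import *
I={n:get_image(n) for n in("scene","top")}
c=np.zeros((480,800,3),np.uint8); c[:,:480]=cv2.resize(I["scene"][150:270,220:340],(480,480),interpolation=cv2.INTER_CUBIC); c[:320,480:]=cv2.resize(I["top"][160:260,250:350],(320,320),interpolation=cv2.INTER_CUBIC)
cv2.imwrite("pics/v7.png",c)
E
```

```text
[540.3   4.9 151. ] toolx 7.64192040698114 F [-4.9 -0.7  7.8] T*100 [-24.2 114.9  60. ]
```

View pics/v7.png

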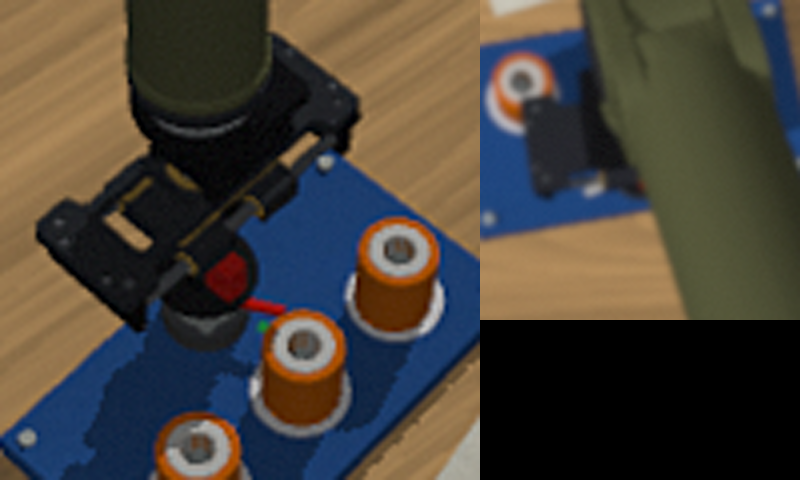

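The pointer now lies over the green mark (tip about (291,227) in the scene view) and torque is 0.6 Nm, ten times the drag. I'll check the pointer's angle.

Run:
```python
from h import *
cl=np.array([541.4,5.5]); I=get_image("scene"); h=cv2.cvtColor(I,cv2.COLOR_BGR2HSV)
m=cv2.inRange(h,(0,150,100),(6,255,255))|cv2.inRange(h,(172,150,100),(180,255,255)); w=np.zeros_like(m); w[222:232,281:296]=255
M=cv2.moments(m&w,True); p=(M["m10"]/M["m00"],M["m01"]/M["m00"])
def ang(n,p,z): q=plane(n,p,z)[:2]-cl; return np.round((np.degrees(np.arctan2(q[1],q[0])),np.hypot(*q)),1)
for z in(35,40,45): print(z,"now",ang("scene",p,z), M["m00"])
m0=cv2.imread("pics/scene0.png"); h=cv2.cvtColor(m0,cv2.COLOR_BGR2HSV); m=cv2.inRange(h,(0,150,100),(6,255,255))|cv2.inRange(h,(172,150,100),(180,255,255)); w[:]=0; w[206:217,276:286]=255
M=cv2.moments(m&w,True); p0=(M["m10"]/M["m00"],M["m01"]/M["m00"])
for z in(35,40,45): print(z,"start",ang("scene",p0,z),"top",ang("top",(288,214.5),z))
print("green",ang("scene",(286.2,231.75),20))
```

```text
35 now [46.1 38.6] 22.0
40 now [42.  38.9] 22.0
45 now [37.9 39.4] 22.0
35 start [108.1  43.1] top [104.2  34.3]
40 start [105.8  40.7] top [105.6  34.6]
45 start [103.1  38.2] top [107.1  35. ]
green [35.8 40.5]
```

Call:
send_rows --rows '[{"x":0,"y":0,"z":0,"roll":-2,"hand":8},{"x":0,"y":0,"z":0,"roll":-2,"hand":8},{"x":0,"y":0,"z":0,"roll":0,"hand":8},{"x":0,"y":0,"z":0,"roll":0,"hand":8},{"x":0,"y":0,"z":0,"roll":0,"hand":8}]'

```text
time: 39.6
position: [0.5402, 0.0049, 0.151]
tool_rot: [3.138, 0.101, -0.002]
ft_force: [-4.6, -2.2, 8.2]
grip_width: 0.181
grip_force: 41.0
```

```bash
python3 s.py
python3 - <<'E'
from h import *
cl=np.array([541.4,5.5]); I=get_image("scene"); h=cv2.cvtColor(I,cv2.COLOR_BGR2HSV)
m=cv2.inRange(h,(0,150,100),(6,255,255))|cv2.inRange(h,(172,150,100),(180,255,255)); w=np.zeros_like(m); w[222:232,281:296]=255
M=cv2.moments(m&w,True); q=plane("scene",(M["m10"]/M["m00"],M["m01"]/M["m00"]),42)[:2]-cl; print(np.degrees(np.arctan2(q[1],q[0])))
E
```

```text
[540.2   4.9 151. ] toolx 3.7034528524780086 F [-4.6 -2.2  8.2] T*100 [-30.5 118.5  96.8]
40.22152780619354
```

Torque rose to about 1 Nm and the pointer stayed at 40°, so the clamp is at its hard stop. I'll unload the twist, release and rise.

Call:
send_rows --rows '[{"x":0,"y":0,"z":0,"roll":3,"hand":8},{"x":0,"y":0,"z":0,"roll":3,"hand":8},{"x":0,"y":0,"z":0,"roll":0,"hand":8},{"x":0,"y":0,"z":0,"roll":0,"hand":40},{"x":0,"y":0,"z":0,"roll":0,"hand":40},{"x":0,"y":0,"z":0,"roll":0,"hand":40},{"x":0,"y":0,"z":0,"roll":0,"hand":40},{"x":0,"y":0,"z":15,"roll":0,"hand":40},{"x":0,"y":0,"z":30,"roll":0,"hand":40},{"x":0,"y":0,"z":40,"roll":0,"hand":40}]'

```text
time: 40.65
position: [0.5397, 0.0051, 0.2353]
tool_rot: [-3.13, -0.261, 0.004]
ft_force: [0.3, 1.2, 0.0]
grip_width: 0.46
grip_force: 0.0
```

Call:
send_rows --rows '[{"x":0,"y":-40,"z":20,"roll":0,"hand":40},{"x":0,"y":-45,"z":0,"roll":0,"hand":40},{"x":0,"y":-45,"z":0,"roll":0,"hand":40},{"x":0,"y":-45,"z":0,"roll":0,"hand":40},{"x":0,"y":-45,"z":0,"roll":0,"hand":40},{"x":0,"y":-45,"z":0,"roll":0,"hand":40},{"x":0,"y":-45,"z":0,"roll":0,"hand":40},{"x":0,"y":-45,"z":0,"roll":0,"hand":40},{"x":0,"y":-45,"z":0,"roll":0,"hand":40},{"x":0,"y":0,"z":0,"roll":0,"hand":40}]'

```text
time: 41.65
position: [0.5375, -0.404, 0.2548]
tool_rot: [3.128, 0.243, -0.002]
ft_force: [-1.0, 0.0, 0.2]
grip_width: 0.462
grip_force: 0.0
```

```bash
python3 f.py 8
python3 - <<'E'
from h import *
I={n:cv2.imread(f"pics/{n}8.png") for n in("scene","top")}
c=np.zeros((480,800,3),np.uint8); c[:,:480]=cv2.resize(I["scene"][150:310,210:370],(480,480),interpolation=cv2.INTER_CUBIC); c[:320,480:]=cv2.resize(I["top"][150:270,235:355],(320,320),interpolation=cv2.INTER_CUBIC)
cv2.imwrite("pics/v8.png",c)
E
```

```text
fresh [606.2 106.   72.2] gap 3.9 84 90 [263.2 185.9]
fresh [620.9  18.9  72.9] gap 3.1 96 99 [295.4 179.9]
fresh [635.8 -71.4  74.8] gap 2.8 103 96 [328.8 173.8]
{'scene': [[319.9, 213.3], [296.0, 236.8], [269.7, 262.2]], 'top': [[328.8, 173.8], [295.4, 179.9], [263.2, 185.9]]}
```

View pics/v8.png

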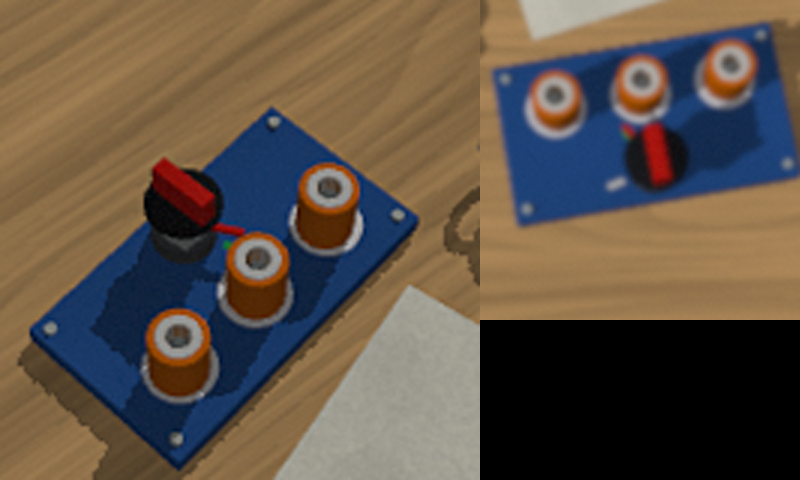

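View pics/scene8.png

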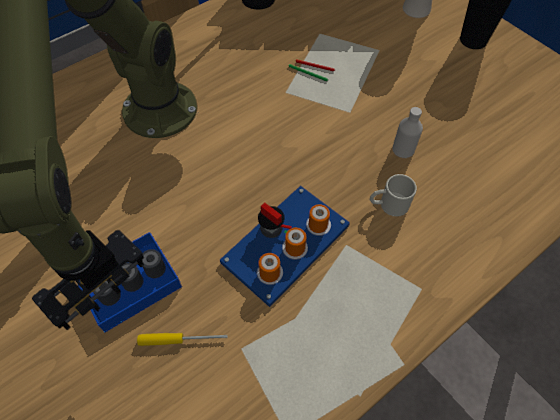

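The final views show everything in place:
- **Fresh drums:** all three are seated upright on the spindles.
- **Handle and clamp:** the handle is down on the shaft, with the red pointer at the green mark.
- **Worn drums:** all three are in the scrap box.
- **Bystanders:** the bottle, mug and screwdriver are where they started.

```bash
python3 -c "
from bench import close_job
print(close_job())"
```

```text
the job is handed in; nothing more can be done
None
```

The job is handed in: all three worn drums are in the scrap box, the three fresh drums are seated upright on their spindles, and the handle is fitted and turned clockwise to its stop, at about 42 of the 210 s allowed.

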